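# Index the assembly dial by one turn of the hand wheel

## Task

Move the assembly dial on by one station: push the upright handle of the hand wheel round clockwise (seen from above) with the fingertips, without gripping it and without using great force, through exactly one full turn, from the fixed pointer round to the pointer again. Do not turn the wheel backwards, do not run on past the pointer, and do not touch the dial. Leave the grease pot, the blue tape roll and the bearing ring where they are, and finish with the hand clear of everything.

Things in the scene. Friction and masses are not known exactly. Their poses are not given: they have to be found in the camera images.
- wheel (a joint): angle of the hand wheel in rad about its upright axis; 0 at the start with the handle at the fixed pointer, grows clockwise seen from above; 6.283 is one full turn. It has no detent: it turns with steady friction (about 2 N at the handle), does not coast and stays where it is left. It is not stopped at one turn.
- wheel_axis (a point): centre of the hand wheel, on its upright axis at the height of the rim's middle (100 mm above the worktop). Steel wheel lying level on a grey pedestal: rim circle radius 70 mm, rim bar 14 mm thick, three spokes, hub 36 mm across that rises to 14 mm above this point. The pedestal and its dial fixture are fixed to the worktop.
- handle: the wheel's upright black handle, round, 20 mm in diameter, standing on the rim 70 mm from the wheel's axis. Origin on its axis at the height of the rim's middle; the handle rises from 7 mm to 52 mm above this point (top about 152 mm above the worktop). z up, x outward from the wheel's axis, -y the way it goes when the wheel turns clockwise. It does not spin on its own.
- handle_mid (a point): point on the handle's axis half-way up, 30 mm above the rim's middle
- pointer_tip (a point): tip of the fixed steel pointer, a narrow upright tab on the pedestal just outside the rim, 81 mm from the wheel's axis and 4.5 mm above the rim's middle; its top is lower than the top of the rim. The handle starts in line with it and must come back in line with it.
- handle_rear: the quarter of the handle's surface that is pushed for a clockwise turn (the handle's +y side); same origin as the handle
- handle_front: the quarter of the handle's surface on the leading side (the handle's -y side); same origin as the handle
- handle_inner: the quarter of the handle's surface that faces the wheel's axis; same origin as the handle
- handle_outer: the quarter of the handle's surface that faces away from the wheel's axis; same origin as the handle
- dial: round aluminium dial plate, 112 mm in diameter, with four nests, three of which carry a black end cap; beside the wheel, axis 140 mm from the wheel's axis, its highest parts 70 mm above the worktop, well below the wheel's rim. Geared to the wheel: a quarter turn for each full turn of the wheel. Origin on its axis at its underside, z up.
- grease_pot: loose plastic pot with green lid, 68 mm in diameter, 46 mm high, standing on the worktop; origin at the centre of its underside
- tape_blue: loose roll of blue tape, 70 mm in diameter, 18 mm high, lying flat on the worktop; origin at the centre of its underside
- ring_gear: loose steel bearing ring, 54 mm in diameter, 12 mm high, lying flat on the worktop; origin at the centre of its underside

How it is judged:
On the way, in this order (a step that is already met when the one before it is completed fails the run):
1. the wheel is pushed by its handle through the first part of the turn (value of joint wheel between 1.4 and 3 rad and contact force between the fingers and handle above 0.3 N), for 0.02 s.
2. the wheel is pushed by its handle on through the second half of the turn (value of joint wheel between 3.6 and 6 rad and contact force between the fingers and handle above 0.3 N), for 0.02 s.
At the end, for the whole second after the job is handed in: the wheel stands still one full clockwise turn from its start, its handle back at the pointer within 0.2 rad (14 mm at the handle); the grease pot, the blue tape and the bearing ring are within 15 mm of where they stood (value of joint wheel between 6.0832 and 6.4832 rad and velocity of joint wheel between -0.05 and 0.05 rad/s and distance of each of grease_pot, tape_blue, ring_gear from where it was at the start of the episode below 0.015 m); the robot touches nothing.
It fails at once if the handle is pinched: the fingers press on opposite sides of it at once ((contact force between the fingers and handle_rear above 0.7 N and contact force between the fingers and handle_front above 0.7 N) or (contact force between the fingers and handle_inner above 0.7 N and contact force between the fingers and handle_outer above 0.7 N)).
It fails at once if the handle is pushed with great force (over 40 N) (contact force between the fingers and handle above 40 N).
It fails at once if the wheel is turned backwards by more than 0.4 rad from the pointer, or runs more than 0.5 rad (35 mm at the handle) past it (value of joint wheel below -0.4 rad or value of joint wheel above 6.7832 rad).
It fails at once if the dial is touched (contact force between any of the fingers, the arm and dial above 1 N).
It fails at once if a bystander is lifted or pushed aside by more than 15 mm (distance of any of grease_pot, tape_blue, ring_gear from where it was at the start of the episode above 0.015 m).
It also fails if it takes over 62 s, if anything falls off the work surface, if the arm or the gripper's body presses on something with over 40 N, if the wrist force passes 120 N, or if a joint passes its speed limit or range.

## Robot

A 7-joint arm with a two-finger parallel gripper is mounted at the origin on a cart in front of the work surface, level with it; the furniture and walls round the work are solid. World frame = base frame: x ahead of the robot, y to its left, z up, the work surface at z = 0. Lengths are in m, angles in rad, forces in N, time in s.
With the tool pointing down it reaches from about 0.425 to 0.925 m from the base axis. Payload 6.8 kg.
Tool frame: the origin (TCP) lies midway between the tips of the shut fingers; the grasp point (between the pads) lies 19 mm behind it (grip_point_offset is the z of the grasp point in the tool frame, in m); z points along the fingers, y is the line along which they close (so a half turn about z gives the same grasp; the last joint's range is limited). The gripper opens to 85 mm and grips with 20 to 120 N. Pads are 22 mm wide; open, the fingers measure 114 mm over their backs; the gripper's body (76 mm by 85 mm) begins 54 mm behind the grasp point. The pads swing forward as they close: fully open they stand 13 mm farther back than shut.
Start: joints at [-1.321, 0.477, 0.022, 1.555, -0.011, 1.109, -0.083], TCP at [0.236, 0.632, 0.231] pointing down, gripper open.
Joint ranges: [-2.96, 2.96], [-0.34, 2.1], [-1.41, 1.46], [0.24, 2.44], [-1.37, 4.51], [0.17, 1.92], [-2.96, 2.96]. Speed limits (rad/s): [2.39, 2.39, 3.14, 3.14, 3.14, 3.14, 3.14].

## Interface

Orientations are given as a rotation vector (axis times angle).
In Python, from bench import get_obs, grab_frame, calibration, hand_in, grip_point_offset gives the robot as it stands.
- The arm moves only by the shell command python3 -m pendant 'ROWS' [OPENING] [FORCE]. ROWS is a JSON object of lists of equal length, an entry for each row: "translation": the shift along the world's x, y, z in units of 25 mm (1.0 is 25 mm), a list of three; "delta_rot": the turn, a rotation vector about the world's x, y, z in units of 5 degrees (1.0 is 5 degrees), a list of three. In form: {"translation": [[dx, dy, dz], ...], "delta_rot": [[rx, ry, rz], ...]}. A call has 1 to 12 rows; each row is the pose to reach, as a shift and turn from the pose commanded when the call began; what a row does not reach only later rows make up. A row lasts 1/8 s, in which the tool goes at most 62.5 mm and 10.7 degrees, less where a joint would pass 70% of its speed; a pose out of reach is approached as far as the arm can. A call with a gripper value outside its range is refused whole. OPENING is the opening, from 0 (shut) to 1 (fully open), set as the call begins (- or left out, the last holds). The fingers move at their own pace and stop on an object; FORCE is the grip in N (left out, the last holds). Time passes only in rows, so rows that repeat a pose let the fingers close. It gives the time, the measured TCP pose, the force, the opening and the grip force at its end, in the units of the state.
- get_obs(): the state, without advancing time (a new reading comes with each control period).
- grab_frame(name): name is "side" or "top"; returns (picture, depth): 420x560x3 uint8, red, green, blue; 420x560 float32, m along the optical axis (not along the pixel's ray), 0 where there is no reading.
- calibration(name): a dict with "K" (3x3 intrinsics, pixels), "rvec" (rotation vector, rad) and "tvec" (3), from world to camera coordinates, as OpenCV has them. Camera axes: x right, y down, z forward; pixel columns grow to the right and rows downward; lengths in m; the calibration is good to about 2 mm. A picture is of the moment at which its call begins. calibration takes no time and is no camera call.
- hand_in(): hands the job in; it is judged then, once.
The state is a dict: "clock": time; "joints": joint angles; "qvel": joint speeds; "tau": joint torques, N m; "tcp_pos": TCP position; "orientation": TCP orientation; "contact_force": force on the tool from outside, world axes, zero at the start; "moment": the same for the moment, N m; "grip_width": finger opening in m; "gripper_force": force on a finger pad.
Only numpy, scipy, OpenCV 4.12 (cv2) and the standard library are available. Lean on these libraries where they do the work, as an engineer would, in place of code of your own. Each camera call takes 0.05 s, during which the arm holds its last target. There are 200 camera calls.

## Working session

There is one attempt and no reset: what is moved stays moved. The work goes in short steps, Python scripts to look and compute and a shell command to move; the robot and the scene stay as the last step left them, time stands still between calls to the robot, and variables do not carry over. Pictures are saved under pics/ and viewed, at most 10 in all, crops included, and the job is handed in when it is done.

```bash
mkdir -p pics; python3 - <<'E'
from bench import *
import cv2,numpy as np
o=get_obs();print({k:np.round(o[k],3) for k in('clock','tcp_pos','orientation','grip_width','contact_force')},grip_point_offset)
for n in('side','top'):
    p,d=grab_frame(n);cv2.imwrite(f'pics/{n}0.png',p[...,::-1]);np.save(f'{n}d.npy',d)
    c=calibration(n);R=cv2.Rodrigues(np.array(c['rvec']))[0];print(n,np.round(-R.T@np.array(c['tvec']).ravel(),3),np.round(R[2],2))
E
```

```text
{'clock': np.float64(0.0), 'tcp_pos': array([0.236, 0.632, 0.23 ]), 'orientation': array([-5.590e-01, -3.091e+00,  3.000e-03]), 'grip_width': np.float64(0.085), 'contact_force': array([-0.07 , -0.276, -0.066])} -0.0187
side [0.678 0.738 0.527] [-0.23 -0.85 -0.48]
top [ 0.338 -0.037  1.065] [ 0.14 -0.01 -0.99]
```

View pics/side0.png

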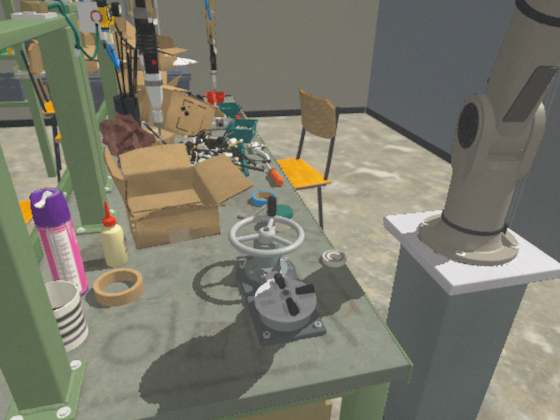

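View pics/top0.png

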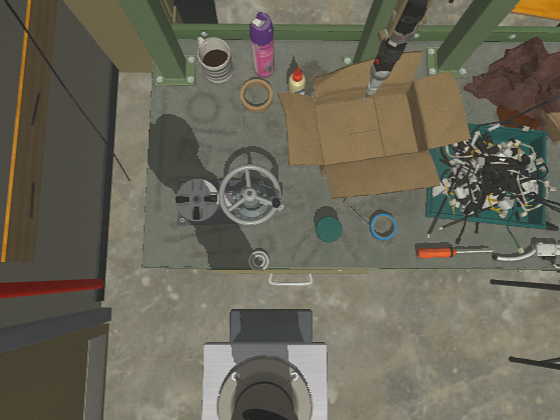

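The side view shows the wheel at about (267,237) with its black handle at (272,205). In the top view the wheel is at (250,192), the handle at (278,203), the dial at (197,200), the ring at (259,260), the pot at (329,225) and the tape at (383,226). The cardboard box is beyond the wheel.

```bash
cat > h.py <<'E'
import numpy as np,cv2
from bench import calibration
def cloud(n,d):
    c=calibration(n);R=cv2.Rodrigues(np.array(c['rvec'],float))[0];t=np.array(c['tvec'],float).ravel();K=np.array(c['K'])
    v,u=np.mgrid[:420,:560];P=np.stack([(u-K[0,2])/K[0,0]*d,(v-K[1,2])/K[1,1]*d,d],-1)
    return (P-t)@R
def ray(n,u,v,z):
    c=calibration(n);R=cv2.Rodrigues(np.array(c['rvec'],float))[0];t=np.array(c['tvec'],float).ravel();K=np.array(c['K'])
    o=-R.T@t;r=R.T@np.linalg.inv(K)@[u,v,1];return o+r*(z-o[2])/r[2]
E
python3 - <<'E'
from h import *
for n,(u,v) in dict(side=(267,237),top=(250,192)).items():
    d=np.load(n+'d.npy');X=cloud(n,d)
    c=ray(n,u,v,.107);print(n,'c0',c.round(3))
    near=(np.hypot(X[...,0]-c[0],X[...,1]-c[1])<.11)&(d>0)
    m=near&(X[...,2]>.095)&(X[...,2]<.112);P=X[m]
    rr=np.hypot(*(P[:,:2]-c[:2]).T);P=P[rr>.05]
    for _ in range(4):
        A=np.c_[2*P[:,:2],np.ones(len(P))];s=np.linalg.lstsq(A,(P[:,:2]**2).sum(1),rcond=None)[0]
        r=np.sqrt(s[2]+s[:2]@s[:2]);P=P[abs(np.hypot(*(P[:,:2]-s[:2]).T)-r)<.012]
    print('wheel',s[:2].round(4),'r',r.round(4),len(P))
    H=X[near&(X[...,2]>.118)&(X[...,2]<.17)];T=H[H[:,2]>.145]
    for Q in(H,T): 
        if len(Q): print('handle',len(Q),Q.mean(0).round(4),Q.min(0).round(3),Q.max(0).round(3))
    print('handle ray top',ray(n,*((278,201.5) if n=='top' else (272,198)),.152).round(4))
for k,(u,v,z) in dict(pot=(329,225,.046),tape=(383,226,.018),ring=(259,260,.012),dial=(197,200,.07)).items():print(k,ray('top',u,v,z).round(3))
X=cloud('top',np.load('topd.npy'))
# box and tall things
for (u,v) in((330,190),(285,100),(300,160),(430,160),(257,95),(297,85),(345,205),(376,90)):print((u,v),X[v,u].round(3))
E
python3 -c "
import cv2
p=cv2.imread('pics/top0.png')[140:280,150:350];cv2.imwrite('pics/c.png',cv2.resize(p,(800,560),interpolation=2))"
```

```text
side c0 [0.527 0.06  0.107]
wheel [0.5253 0.0422] r 0.07 1108
handle 147 [ 0.5    -0.0222  0.1373] [ 0.491 -0.034  0.118] [ 0.508 -0.016  0.154]
handle 46 [ 0.4995 -0.024   0.1497] [ 0.491 -0.034  0.145] [ 0.507 -0.018  0.154]
handle ray top [ 0.4987 -0.0196  0.152 ]
top c0 [0.528 0.035 0.107]
wheel [0.5236 0.0356] r 0.0698 978
handle 65 [ 0.4961 -0.0286  0.1458] [ 0.488 -0.038  0.12 ] [ 0.506 -0.019  0.156]
handle 49 [ 0.4975 -0.0283  0.1502] [ 0.489 -0.036  0.145] [ 0.506 -0.019  0.156]
handle ray top [ 0.4971 -0.0335  0.152 ]
pot [ 0.455 -0.165  0.046]
tape [ 0.456 -0.312  0.018]
ring [0.365 0.016 0.012]
dial [0.514 0.172 0.07 ]
(330, 190) [ 0.534 -0.161  0.11 ]
(285, 100) [ 0.758 -0.05   0.126]
(300, 160) [ 0.607 -0.087  0.118]
(430, 160) [ 0.616 -0.417  0.093]
(257, 95) [0.827 0.028 0.003]
(297, 85) [ 0.818 -0.081  0.084]
(345, 205) [ 0.514 -0.214  0.007]
(376, 90) [ 0.712 -0.238  0.281]
```

View pics/c.png

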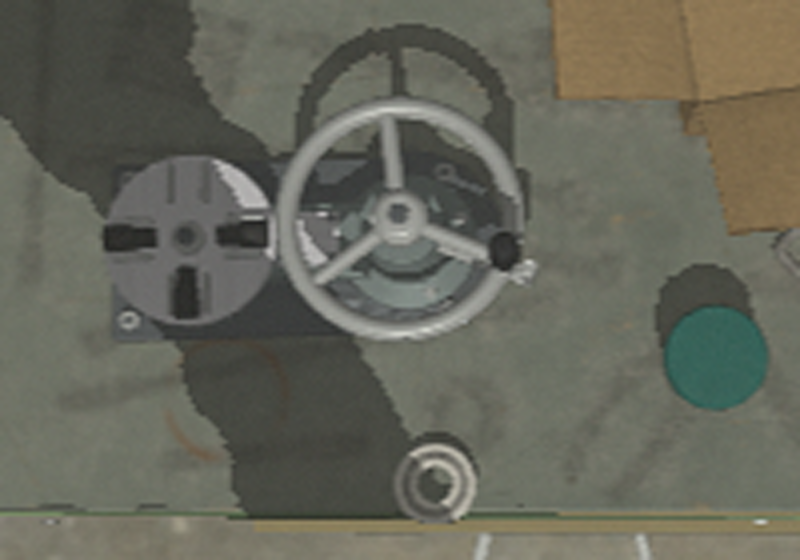

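```bash
python3 -m pendant '{"translation":[[0.5,-0.6,0],[1,-1.8,0],[1.5,-3,0],[2,-4.3,0],[2.6,-5.6,0],[3.2,-7,0],[3.8,-8.4,0],[4.4,-9.8,0],[5,-11.1,0],[5.5,-12.3,0],[5.9,-13.2,0],[6,-13.5,0]],"delta_rot":[[0,0,0],[0,0,0],[0,0,0],[0,0,0],[0,0,0],[0,0,0],[0,0,0],[0,0,0],[0,0,0],[0,0,0],[0,0,0],[0,0,0]]}' 0 20
python3 -m pendant '{"translation":[[0.4,-0.6,0],[0.9,-1.8,0],[1.4,-3,0],[2,-4.3,0],[2.6,-5.6,0],[3.2,-7,0],[3.8,-8.4,0],[4.4,-9.8,0],[5,-11.1,0],[5.5,-12.3,0],[5.8,-13.1,0],[5.8,-13.4,0]],"delta_rot":[[0,0,0],[0,0,0],[0,0,0],[0,0,0],[0,0,0],[0,0,0],[0,0,0],[0,0,0],[0,0,0],[0,0,0],[0,0,0],[0,0,0]]}'
python3 -c "
from bench import *;import numpy as np
print(np.round(get_obs()['joints'],2),get_obs()['tcp_pos'])"
```

```text
clock: 1.6
tcp_pos: [0.3872, 0.2921, 0.2313]
orientation: [0.565, 3.09, -0.001]
contact_force: [0.3, -0.4, 0.2]
grip_width: 0.0
gripper_force: 0.0
clock: 3.1
tcp_pos: [0.5315, -0.0412, 0.2312]
orientation: [-0.561, -3.091, 0.0]
contact_force: [-0.5, 0.3, 0.9]
grip_width: 0.0002
gripper_force: 0.0
[-0.38  0.25  0.41  1.92 -0.12  1.    1.29] [ 0.53150576 -0.04116568  0.23117555]
```

```bash
python3 -m pendant '{"translation":[[0,0,-0.6],[0,0,-1.3],[0,0,-2],[0,0,-2.5],[0,0,-2.5]],"delta_rot":[[0,0,0],[0,0,0],[0,0,0],[0,0,0],[0,0,0]]}'
python3 - <<'E'
from bench import *
import cv2
p,d=grab_frame('side');cv2.imwrite('pics/s1.png',cv2.resize(p[120:320,170:370,::-1],(600,600)))
E
```

```text
clock: 3.72
tcp_pos: [0.5304, -0.0394, 0.1675]
orientation: [-0.557, -3.089, 0.001]
contact_force: [0.1, -0.1, 0.9]
grip_width: 0.0
gripper_force: 0.0
```

View pics/s1.png

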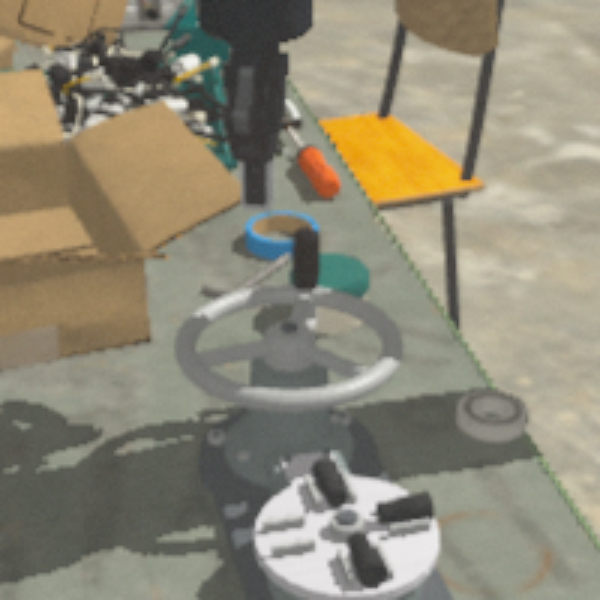

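The tips stand clear behind the handle: tips at (257,200), handle at (307,260) in the crop. Next I work out the arc.

```bash
python3 -m pendant '{"translation":[[0,0,-0.5],[0,0,-1.1],[0,0,-1.7],[0,0,-1.7]],"delta_rot":[[0,0,0],[0,0,0],[0,0,0],[0,0,0]]}'
cat > arc.py <<'E'
import numpy as np,sys
a0,a1,*x=map(float,sys.argv[1:]);c=np.array(x[:2] if len(x)>1 else(.5245,.039));r=.074
a=np.radians(np.linspace(a0,a1,12));p=c+r*np.c_[np.cos(a),np.sin(a)]
from bench import get_obs
s=np.array(get_obs()['tcp_pos'])[:2]
print(','.join('[%.2f,%.2f,0]'%tuple(q) for q in (p-s)/.025))
E
python3 arc.py 271 214
```

```text
clock: 4.28
tcp_pos: [0.5302, -0.0403, 0.1247]
orientation: [-0.559, -3.088, 0.001]
contact_force: [-0.6, 0.1, -0.0]
grip_width: -0.0001
gripper_force: 0.0
[-0.18,0.21,0],[-0.44,0.22,0],[-0.71,0.25,0],[-0.97,0.31,0],[-1.23,0.39,0],[-1.48,0.49,0],[-1.71,0.61,0],[-1.94,0.75,0],[-2.15,0.92,0],[-2.35,1.10,0],[-2.52,1.30,0],[-2.68,1.52,0]
```

```bash
python3 -m pendant '{"translation":[[-0.18,0.2,0],[-0.44,0.22,0],[-0.7,0.25,0],[-0.97,0.3,0],[-1.23,0.4,0],[-1.48,0.5,0],[-1.7,0.6,0],[-1.94,0.75,0],[-2.15,0.9,0],[-2.35,1.1,0],[-2.5,1.3,0],[-2.7,1.5,0]],"delta_rot":[[0,0,0],[0,0,0],[0,0,0],[0,0,0],[0,0,0],[0,0,0],[0,0,0],[0,0,0],[0,0,0],[0,0,0],[0,0,0],[0,0,0]]}'
python3 arc.py 209 150
python3 - <<'E'
from bench import *
import cv2
p,d=grab_frame('side');cv2.imwrite('pics/s2.png',cv2.resize(p[120:320,170:370,::-1],(600,600)))
E
```

```text
clock: 5.78
tcp_pos: [0.4649, -0.002, 0.1264]
orientation: [0.559, 3.089, 0.001]
contact_force: [8.5, 0.8, -3.9]
grip_width: 0.0
gripper_force: 3.7
[-0.20,0.21,0],[-0.33,0.45,0],[-0.43,0.71,0],[-0.50,0.98,0],[-0.55,1.25,0],[-0.57,1.53,0],[-0.57,1.80,0],[-0.54,2.08,0],[-0.49,2.35,0],[-0.41,2.62,0],[-0.31,2.87,0],[-0.18,3.12,0]
```

View pics/s2.png

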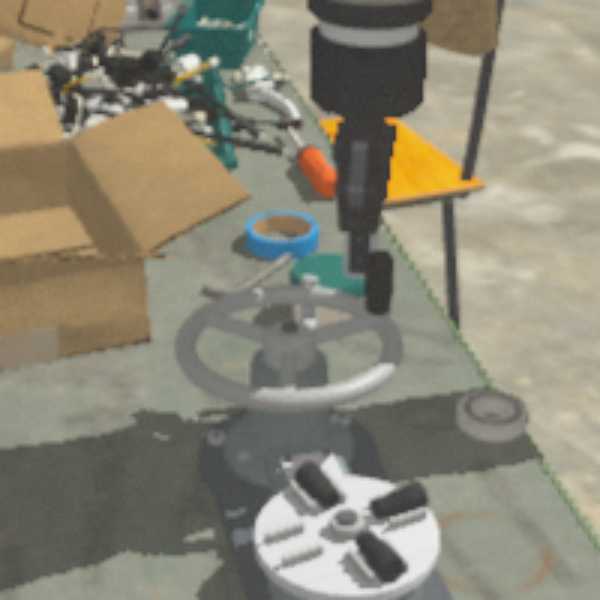

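The handle is moving well: it is at (378,280) in the crop with the fingers behind it at (358,265). The force is mostly radial, because the finger face no longer squares up with the tangent. I'll back off a little, turn the hand clockwise to follow, and continue.

```bash
python3 -m pendant '{"translation":[[0.5,-0.3,0],[0.5,-0.6,0],[0.5,-0.6,0],[0.5,-0.6,0],[0.5,-0.6,0],[0.5,-0.6,0],[0.5,-0.6,0],[0.5,-0.6,0],[0.5,-0.6,0],[0.5,-0.6,0]],"delta_rot":[[0,0,0],[0,0,0],[0,0,-1.6],[0,0,-3.2],[0,0,-4.8],[0,0,-6.4],[0,0,-8],[0,0,-9.4],[0,0,-10],[0,0,-10]]}'
python3 arc.py 222 162
python3 - <<'E'
from bench import *
from h import *
print(get_obs()['joints'].round(2) if hasattr(get_obs()['joints'],'round') else get_obs()['joints'])
P=ray('side',170+378/3,120+280/3,.130);w=P[:2]-[.5245,.039];print(P.round(3),np.hypot(*w),np.degrees(np.arctan2(w[1],w[0]))%360)
E
```

```text
clock: 7.08
tcp_pos: [0.4759, -0.0184, 0.1261]
orientation: [-1.813, -2.564, 0.002]
contact_force: [-0.6, -0.2, -0.1]
grip_width: 0.0001
gripper_force: 0.0
[-0.26,0.32,0],[-0.43,0.53,0],[-0.59,0.77,0],[-0.72,1.02,0],[-0.83,1.28,0],[-0.92,1.54,0],[-0.98,1.82,0],[-1.01,2.10,0],[-1.01,2.38,0],[-0.99,2.66,0],[-0.94,2.94,0],[-0.87,3.21,0]
[-0.57  0.33  0.58  2.15 -0.27  0.73  0.52]
[0.456 0.017 0.13 ] 0.07206867419929479 197.7820507641205
```

```bash
python3 -m pendant '{"translation":[[-0.25,0.3,0],[-0.45,0.55,0],[-0.6,0.77,0],[-0.72,1,0],[-0.83,1.28,0],[-0.92,1.55,0],[-0.98,1.8,0],[-1,2.1,0],[-1,2.4,0],[-1,2.65,0],[-0.95,2.95,0],[-0.87,3.2,0]],"delta_rot":[[0,0,0],[0,0,-0.8],[0,0,-1.8],[0,0,-2.8],[0,0,-3.8],[0,0,-4.8],[0,0,-5.8],[0,0,-6.8],[0,0,-7.8],[0,0,-8.8],[0,0,-9.8],[0,0,-10.8]]}'
python3 arc.py 157 97
```

```text
clock: 8.57
tcp_pos: [0.454, 0.0621, 0.1263]
orientation: [-2.782, -1.459, 0.001]
contact_force: [0.5, -1.6, 1.3]
grip_width: -0.0001
gripper_force: 1.1
[0.10,0.23,0],[0.22,0.49,0],[0.36,0.73,0],[0.53,0.95,0],[0.72,1.16,0],[0.93,1.35,0],[1.15,1.52,0],[1.39,1.67,0],[1.65,1.79,0],[1.91,1.89,0],[2.18,1.97,0],[2.46,2.01,0]
```

```bash
python3 -m pendant '{"translation":[[0.1,0.25,0],[0.22,0.5,0],[0.36,0.73,0],[0.53,0.95,0],[0.72,1.16,0],[0.93,1.35,0],[1.15,1.52,0],[1.4,1.67,0],[1.65,1.8,0],[1.9,1.9,0],[2.18,1.97,0],[2.45,2,0]],"delta_rot":[[0,0,-1],[0,0,-2],[0,0,-3],[0,0,-4],[0,0,-5],[0,0,-6],[0,0,-7],[0,0,-8],[0,0,-9],[0,0,-10],[0,0,-11],[0,0,-12]]}'
python3 arc.py 92 37
python3 - <<'E'
from bench import *
import cv2,numpy as np
print(np.round(get_obs()['joints'],2))
p,d=grab_frame('side');cv2.imwrite('pics/s3.png',cv2.resize(p[120:320,170:370,::-1],(600,600)))
E
```

```text
clock: 10.07
tcp_pos: [0.5145, 0.1126, 0.1258]
orientation: [-3.139, 0.126, 0.005]
contact_force: [-1.9, 0.0, 0.8]
grip_width: -0.0002
gripper_force: 1.2
[0.30,0.01,0],[0.56,0.01,0],[0.81,-0.01,0],[1.07,-0.06,0],[1.32,-0.13,0],[1.56,-0.22,0],[1.79,-0.33,0],[2.01,-0.46,0],[2.22,-0.61,0],[2.42,-0.78,0],[2.60,-0.96,0],[2.77,-1.16,0]
[-1.09  0.59  1.03  2.05 -0.66  0.88 -1.34]
```

View pics/s3.png

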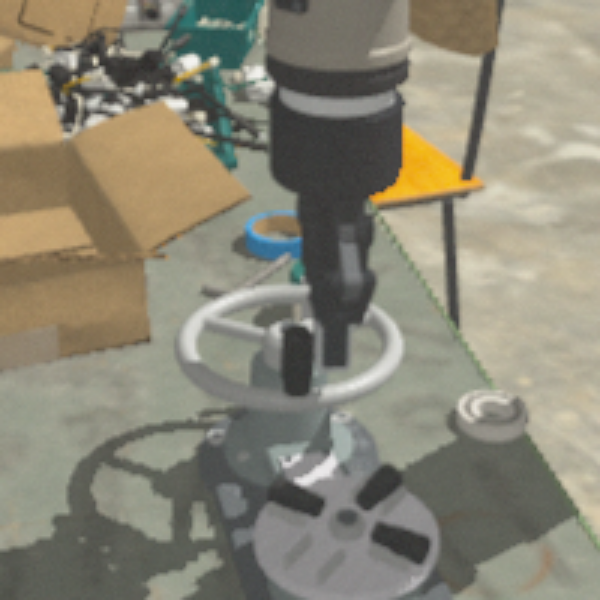

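The handle is at (297,358) in the crop, near the dial side, with the fingers right behind it at (335,345). I'll carry on.

```bash
python3 -m pendant '{"translation":[[0.3,0,0],[0.56,0,0],[0.8,0,0],[1.07,-0.06,0],[1.32,-0.13,0],[1.56,-0.22,0],[1.8,-0.33,0],[2,-0.46,0],[2.2,-0.6,0],[2.4,-0.78,0],[2.6,-0.96,0],[2.77,-1.16,0]],"delta_rot":[[0,0,-1],[0,0,-2],[0,0,-3],[0,0,-4],[0,0,-5],[0,0,-6],[0,0,-7],[0,0,-8],[0,0,-9],[0,0,-10],[0,0,-11],[0,0,-11.5]]}'
python3 -c "
from bench import *;import numpy as np
print(np.round(get_obs()['joints'],2))"
```

```text
clock: 11.62
tcp_pos: [0.5841, 0.0839, 0.1257]
orientation: [2.693, -1.617, -0.004]
contact_force: [-2.9, 2.1, 0.6]
grip_width: 0.0001
gripper_force: 1.2
[-1.03  0.83  1.2   1.91 -0.89  1.08 -2.1 ]
```

```bash
python3 -m pendant '{"translation":[[-0.3,0.4,0],[-0.35,0.45,0.2],[-0.35,0.45,1],[-0.35,0.45,2],[-0.35,0.45,2.5],[-0.35,0.45,2.5],[-0.35,0.45,2.5],[-0.35,0.45,2.5],[-0.35,0.45,2.5],[-0.35,0.45,2.5],[-0.35,0.45,2.5],[-0.35,0.45,2.5]],"delta_rot":[[0,0,0],[0,0,0],[0,0,0],[0,0,1.5],[0,0,3.5],[0,0,5.5],[0,0,7.5],[0,0,9.5],[0,0,11.5],[0,0,13.5],[0,0,15.5],[0,0,17]]}'
python3 -m pendant '{"translation":[[0,0,0],[0,0,0],[0,0,0],[0,0,0],[0,0,0],[0,0,0],[0,0,0],[0,0,0],[0,0,0],[0,0,0],[0,0,0]],"delta_rot":[[0,0,2],[0,0,4],[0,0,6],[0,0,8],[0,0,10],[0,0,12],[0,0,14],[0,0,16],[0,0,17],[0,0,17],[0,0,17]]}'
python3 - <<'E'
from bench import *
from h import *
print(np.round(get_obs()['joints'],2))
p,d=grab_frame('side');cv2.imwrite('pics/s4.png',cv2.resize(p[120:320,170:370,::-1],(600,600)))
E
```

```text
clock: 13.12
tcp_pos: [0.5771, 0.0938, 0.1905]
orientation: [3.077, 0.633, 0.004]
contact_force: [1.1, -0.6, -1.5]
grip_width: 0.0003
gripper_force: 0.0
clock: 14.5
tcp_pos: [0.5767, 0.0941, 0.1895]
orientation: [1.849, 2.539, 0.001]
contact_force: [1.1, 0.3, -0.7]
grip_width: 0.0
gripper_force: 0.0
[-0.7   0.41  0.56  1.85 -0.26  0.95  0.29]
```

View pics/s4.png

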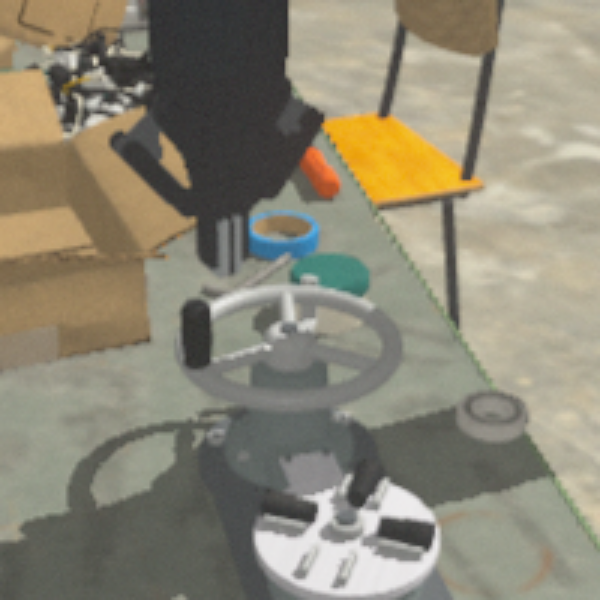

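The handle is at (195,332) in the crop, and the hand is raised and turned behind it, clear of everything.

```bash
python3 -c "
from h import *
P=ray('side',170+195/3,120+332/3,.130);w=P[:2]-[.5245,.039];print(P.round(3),np.hypot(*w),np.degrees(np.arctan2(w[1],w[0])))"
python3 -m pendant '{"translation":[[0,0,-0.6],[0,0,-1.3],[0,0,-2],[0,0,-2.6],[0,0,-2.6]],"delta_rot":[[0,0,0],[0,0,0],[0,0,0],[0,0,0],[0,0,0]]}'
python3 arc.py 41 -19
```

```text
[0.589 0.061 0.13 ] 0.06874198553668238 19.073317334738732
clock: 15.18
tcp_pos: [0.5753, 0.0943, 0.1221]
orientation: [-1.846, -2.54, 0.004]
contact_force: [-0.0, 0.0, 0.4]
grip_width: 0.0003
gripper_force: 0.0
[0.20,-0.27,0],[0.37,-0.49,0],[0.53,-0.73,0],[0.66,-0.98,0],[0.76,-1.24,0],[0.84,-1.51,0],[0.90,-1.78,0],[0.92,-2.07,0],[0.92,-2.35,0],[0.90,-2.63,0],[0.84,-2.90,0],[0.77,-3.17,0]
```

```bash
python3 -m pendant '{"translation":[[0.2,-0.27,0.1],[0.37,-0.5,0.1],[0.53,-0.73,0.1],[0.66,-0.98,0.1],[0.76,-1.24,0.1],[0.84,-1.5,0.1],[0.9,-1.78,0.1],[0.92,-2.07,0.1],[0.92,-2.35,0.1],[0.9,-2.63,0.1],[0.84,-2.9,0.1],[0.77,-3.17,0.1]],"delta_rot":[[0,0,0],[0,0,-1],[0,0,-2],[0,0,-3],[0,0,-4],[0,0,-5],[0,0,-6],[0,0,-7],[0,0,-8],[0,0,-9],[0,0,-10],[0,0,-11]]}'
python3 arc.py -24 -70
python3 -c "
from bench import *;import numpy as np
print(np.round(get_obs()['joints'],2))"
```

```text
clock: 16.68
tcp_pos: [0.5971, 0.0155, 0.1275]
orientation: [2.813, 1.398, 0.005]
contact_force: [1.5, 2.8, -1.8]
grip_width: 0.0
gripper_force: 1.2
[-0.20,-0.26,0],[-0.30,-0.46,0],[-0.41,-0.64,0],[-0.53,-0.82,0],[-0.66,-0.99,0],[-0.81,-1.15,0],[-0.97,-1.30,0],[-1.14,-1.43,0],[-1.31,-1.56,0],[-1.50,-1.67,0],[-1.69,-1.76,0],[-1.89,-1.84,0]
[-0.68  0.58  0.77  1.88 -0.51  0.89 -0.31]
```

```bash
python3 -m pendant '{"translation":[[-0.1,-0.22,0],[-0.28,-0.44,0],[-0.4,-0.64,0],[-0.53,-0.82,0],[-0.66,-1,0],[-0.8,-1.15,0],[-0.97,-1.3,0],[-1.14,-1.43,0],[-1.3,-1.56,0],[-1.5,-1.67,0],[-1.7,-1.76,0],[-1.9,-1.84,0]],"delta_rot":[[0,0,-1],[0,0,-2],[0,0,-3],[0,0,-4],[0,0,-5],[0,0,-6],[0,0,-7],[0,0,-8],[0,0,-9],[0,0,-10],[0,0,-10],[0,0,-10]]}'
python3 arc.py -72 -86
python3 - <<'E'
from bench import *
import cv2
p,d=grab_frame('side');cv2.imwrite('pics/s5.png',cv2.resize(p[120:320,170:370,::-1],(600,600)))
E
```

```text
clock: 18.18
tcp_pos: [0.5489, -0.0309, 0.1271]
orientation: [-3.14, -0.085, -0.003]
contact_force: [2.2, -0.9, 0.7]
grip_width: -0.0004
gripper_force: 1.2
[-0.06,-0.02,0],[-0.13,-0.04,0],[-0.19,-0.06,0],[-0.25,-0.07,0],[-0.32,-0.09,0],[-0.38,-0.10,0],[-0.44,-0.12,0],[-0.51,-0.13,0],[-0.57,-0.14,0],[-0.64,-0.15,0],[-0.71,-0.15,0],[-0.77,-0.16,0]
```

View pics/s5.png

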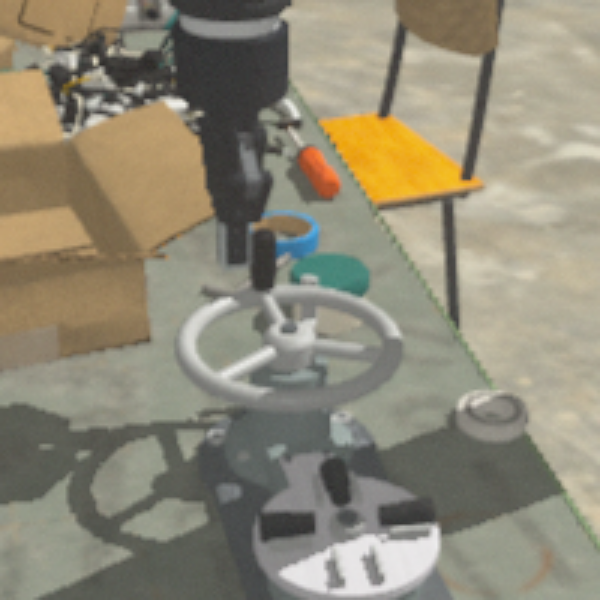

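The handle is at (264,258) in the crop and was at (307,257) at the start. The last bit remains, so I'll compare the two through the same camera.

```bash
python3 -c "
from h import *
for v in((307,257),(264,258)):
  P=ray('side',170+v[0]/3,120+v[1]/3,.130);w=P[:2]-[.5253,.0422];print(P.round(4),np.hypot(*w),np.degrees(np.arctan2(w[1],w[0])))"
```

```text
[ 0.496  -0.0271  0.13  ] 0.0752698856225635 -112.91642314229877
[ 0.5263 -0.0317  0.13  ] 0.07392023844928071 -89.22842535479379
```

```bash
python3 -m pendant '{"translation":[[-0.14,-0.05,0],[-0.28,-0.1,0],[-0.42,-0.13,0],[-0.56,-0.15,0],[-0.7,-0.17,0],[-0.84,-0.18,0],[-0.97,-0.18,0],[-1.08,-0.17,0],[-1.08,-0.17,0]],"delta_rot":[[0,0,-0.5],[0,0,-1],[0,0,-1.5],[0,0,-2],[0,0,-2.5],[0,0,-3],[0,0,-3.5],[0,0,-4],[0,0,-4]]}'
python3 - <<'E'
from bench import *
import cv2
p,d=grab_frame('side');cv2.imwrite('pics/s6.png',cv2.resize(p[120:320,170:370,::-1],(600,600)))
E
```

```text
clock: 19.35
tcp_pos: [0.5204, -0.0352, 0.1261]
orientation: [3.106, -0.466, -0.002]
contact_force: [-0.1, 0.1, 0.6]
grip_width: -0.0003
gripper_force: 0.1
```

View pics/s6.png

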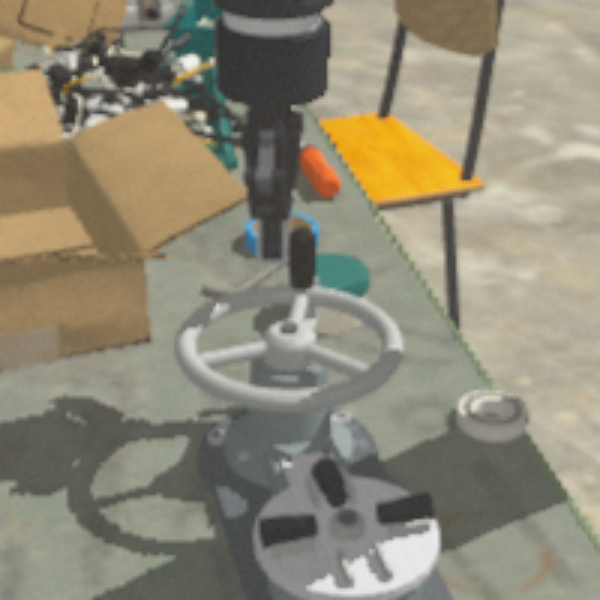

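The handle is at (302,258), about 3 mm short of the start position (307,257). I'll nudge it 2.5 mm, back off and lift away.

```bash
python3 -m pendant '{"translation":[[-0.06,0.01,0],[-0.12,0.02,0],[-0.12,0.02,0],[0.2,-0.05,0],[0.7,-0.1,0],[0.8,-0.1,0.5],[0.8,-0.1,1.5],[0.8,-0.1,2.8],[0.8,-0.1,4],[0.8,-0.1,5],[0.8,-0.1,5],[0.8,-0.1,5]],"delta_rot":[[0,0,0],[0,0,0],[0,0,0],[0,0,0],[0,0,0],[0,0,0],[0,0,0],[0,0,0],[0,0,0],[0,0,0],[0,0,0],[0,0,0]]}'
python3 - <<'E'
from bench import *
import cv2
p,d=grab_frame('side');cv2.imwrite('pics/s7.png',cv2.resize(p[120:320,170:370,::-1],(600,600)))
E
```

```text
clock: 20.9
tcp_pos: [0.5408, -0.0373, 0.251]
orientation: [-3.107, 0.464, 0.001]
contact_force: [0.4, 0.6, -0.4]
grip_width: 0.0002
gripper_force: 0.0
```

View pics/s7.png

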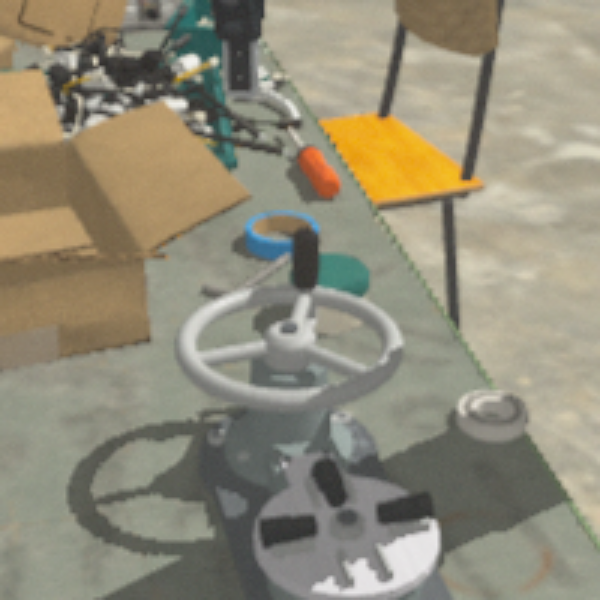

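The handle is at (306,258), back where it started and in line with the pointer. The hand is well clear, and the pot, tape and ring have not moved.

```bash
python3 -c "
from bench import *;print(hand_in())"
```

```text
the job is handed in; nothing more can be done
None
```

I pushed the wheel one full clockwise turn; the last picture shows the handle back at its starting position by the pointer, the pot, tape and ring unmoved and the hand clear, and I handed the job in at about 21 s (no verdict was returned).

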